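Sweep the lead offcuts off the leading board

ROBOT

A 6-joint arm with a two-finger parallel gripper is mounted at the origin on the work surface. World frame = base frame: x ahead of the robot, y to its left, z up, the work surface at z = 0. Lengths are in m, angles in degrees, forces in N, time in s.
With the tool pointing down it reaches from about 0.375 to 0.9 m from the base axis. Payload 3.1 kg.
Tool frame: the origin (TCP) lies at the centre of the arm's flange, where the gripper is bolted on; the fingertips stand 182 mm ahead of it and the grasp point (between the pads) lies bot.grip_point_offset ahead of it (bot.grip_point_offset is the distance from the TCP to the grasp point, in m); x points along the fingers, z is the direction in which the jaws open and shut, and the axes are right-handed (so a half turn about x gives the same grasp; the last joint's range is limited). The gripper opens to 87 mm and grips with 3 to 60 N. Pads are 19 mm wide; open, the fingers measure 117 mm over their backs; the gripper's body (75 mm by 190 mm) begins 51 mm behind the grasp point.
Start: joints at [59.101, 30.224, 82.088, -0, 67.689, -10.227], TCP at [0.221, 0.585, 0.405] pointing down, gripper open.
Joint ranges: [-176.69, 176.69], [-43.24, 126.21], [12.49, 139.97], [-82, 262], [0, 151.66], [-163.58, 163.58]. Speed limits (degrees/s): [159.86, 159.86, 180, 180, 180, 180].

INTERFACE

Orientations are given as a 3x3 rotation matrix whose columns are the frame's x, y, z axes.
In Python, from rig import bot gives the robot as it stands.
- The arm moves only by the tool step_arm, never from a script. Its argument "motion" is a list that holds one entry, the list of rows, each a list of 7 numbers: the turn, a rotation vector about the world's x, y, z in degrees, then the shift along the world's x, y, z in mm, then the finger opening in mm, from 0 to 87. A call has 1 to 12 rows; each row is the pose to reach, as a shift and turn from the pose commanded when the call began; what a row does not reach only later rows make up. A row lasts 1/12 s, in which the tool goes at most 41.7 mm and 7.16 degrees, less where a joint would pass 70% of its speed; a pose out of reach is approached as far as the arm can. A call with a gripper value outside its range is refused whole. The fingers move at their own pace and stop on an object; the grip force is fixed at half the most. Time passes only in rows, so rows that repeat a pose let the fingers close. It gives the time, the measured TCP pose, the force and the opening at its end, in the units of the state.
- bot.read_state(): the state, without advancing time (a new reading comes with each control period).
- bot.capture(name): name is "scene" or "top" or "wrist"; returns a dict with "frame" (480x640x3 uint8, red, green, blue), "range_z" (480x640 float32, m along the optical axis (not along the pixel's ray), 0 where there is no reading), "fx", "fy", "cx", "cy" (pixels), "cam_to_world" (4x4, takes a point from camera to world coordinates). Camera axes: x right, y down, z forward; pixel columns grow to the right and rows downward; lengths in m; the calibration is good to about 2 mm. The wrist camera is an equidistant fisheye: a pixel r from the principal point sees the ray r / f radians off the axis. A picture is of the moment at which its call begins.
- bot.hand_in(): hands the job in, once; it reports no verdict.
The state is a dict: "time_s": time; "joint_positions": joint angles; "qvel": joint speeds; "tau": joint torques, N m; "position": TCP position; "tcp_rot": TCP orientation; "force": force on the tool from outside, world axes, zero at the start; "moment": the same for the moment, N m; "opening": opening from 0.0 (shut) to 1.0 (fully open).
Only numpy, scipy, OpenCV 4.12 (cv2) and the standard library are available. Lean on these libraries where they do the work, as an engineer would, in place of code of your own. Each camera call takes 0.05 s, during which the arm holds its last target.

TASK

Clear the leading board: with the fingertips, sweep the three lead came offcuts along the board and over its edge so that they drop into the plain scrap tray (the one without dividers). Do not pick the offcuts up, and leave the steel weight that stands among them, and the jar and wooden tool beside the board, where they are.

Things in the scene. Friction and masses are not known exactly. Their poses are not given: they have to be found in the camera images.
- board: Plywood leading board fixed flat on the bench, 250 mm along its x, 280 mm along its y, 32 mm thick. Origin at the centre of its underside, on the bench (top face at z = 0.032). z up. A tray stands against each of its two y ends (local y = +/-140 mm); it is turned by up to about 9 degrees from the robot's axes.
- scrap_tray: Scrap tray: plain open aluminium tray with NO dividers, fixed to the bench, with the same turn as the board; 250 mm along x, 90 mm along y, 20 mm high, walls and floor 4 to 5 mm thick. It stands 2 mm clear of one y end of the board (either end), its centre 187 mm from the board's centre, its rim 12 mm below the board's top. Origin at the centre of its underside.
- nail_tray: Nail tray: same size and metal as the scrap tray, at the other end of the board, but split by two dividers into three compartments that hold small dark nails. Not for the offcuts. Origin at the centre of its underside.
- weight: Knobbed steel weight standing upright on the board among the offcuts, 32 mm across, 36 mm high, about 0.2 kg. Origin at the centre of its underside. To be left where it is.
- jar: Lidded glass jar standing on the bench, clear of the board on the robot's right (-y), 60 mm across, 70 mm high. Origin at the centre of its underside. To be left alone.
- fid: Turned wooden fid (smoothing tool) lying on the bench, clear of the board on the robot's left (+y), 135 mm long, up to 32 mm thick. Origin at the middle of its thick end. To be left alone.
- came_long_mid (a point): Loose grey lead came offcut lying on the board: H-section bar 42 mm long (its x axis), 12 mm wide and 12 mm high, about 30 g. The point is its centre, half-way up. It lies across the board, its length within about 30 degrees of the board's x axis. The three offcuts and the weight stand in four rows 56 mm apart (within 5 mm) along the board's x, one in each, in any order, within 60 mm of the board's middle line in y, so the way along y from each to either tray is free.
- came_medium_mid (a point): Loose grey lead came offcut lying on the board: H-section bar 36 mm long (its x axis), 12 mm wide and 12 mm high, about 30 g. The point is its centre, half-way up. It lies across the board, its length within about 30 degrees of the board's x axis. The three offcuts and the weight stand in four rows 56 mm apart (within 5 mm) along the board's x, one in each, in any order, within 60 mm of the board's middle line in y, so the way along y from each to either tray is free.
- came_short_mid (a point): Loose grey lead came offcut lying on the board: H-section bar 30 mm long (its x axis), 12 mm wide and 12 mm high, about 30 g. The point is its centre, half-way up. It lies across the board, its length within about 30 degrees of the board's x axis. The three offcuts and the weight stand in four rows 56 mm apart (within 5 mm) along the board's x, one in each, in any order, within 60 mm of the board's middle line in y, so the way along y from each to either tray is free.
- came_long: The same offcut as came_long_mid; origin at the centre of its underside as it lies at the start.
- came_medium: The same offcut as came_medium_mid; origin at the centre of its underside as it lies at the start.
- came_short: The same offcut as came_short_mid; origin at the centre of its underside as it lies at the start.

How it is judged:
By the outcome, as a careful person would: the job done as asked, in the order asked, and still so for the second after the job is handed in, with the robot touching nothing.
It also fails if it takes over 48 s, if anything falls off the work surface, if the arm or the gripper's body presses on something with over 40 N, if the wrist force passes 120 N, or if a joint passes its speed limit or range.

## Working session

There is one attempt and no reset: what is moved stays moved. The work goes in short steps, Python scripts to look and compute and a tool call to move; the robot and the scene stay as the last step left them, time stands still between calls to the robot, and variables do not carry over. Pictures are saved under pics/ and viewed, and the job is handed in when it is done.

Besides the shell and the picture viewer there is one more tool, called in YAML: its name, and indented under it one key for each argument. step_arm: Moves the arm, as the interface text tells. Its arguments: {"type":"object","properties":{"motion":{"type":"array"}},"required":["motion"]}

```bash
mkdir -p pics; ls
python3 - <<'E'
from rig import bot
import cv2,numpy as np
print(bot.grip_point_offset); s=bot.read_state(); print(s)
for n in("top","scene"):
    c=bot.capture(n); cv2.imwrite(f"pics/{n}0.png",c["frame"][:,:,::-1]); np.savez(f"{n}0.npz",**c)
    print(n,c["fx"],c["cx"],c["cy"],c["cam_to_world"])
E
```

```text
pics
0.1635
{'time_s': 0.0, 'joint_positions': array([ 5.91034465e+01,  3.02782077e+01,  8.21567865e+01, -2.58516620e-03,
        6.76886235e+01, -1.02269511e+01]), 'qvel': array([0.05986467, 0.03630855, 0.04784552, 0.03697982, 0.04911694,
       0.08166767]), 'tau': array([-3.16738369e-04, -4.40039206e+01, -1.76592439e+01,  6.32235850e-02,
        5.81605209e-02, -1.79877429e-04]), 'position': array([0.22040407, 0.58447656, 0.40377712]), 'tcp_rot': array([[-1.07205224e-03, -9.35637309e-01,  3.52961295e-01],
       [-1.87280365e-03,  3.52962758e-01,  9.35635498e-01],
       [-9.99997672e-01,  3.42022927e-04, -2.13065948e-03]]), 'force': array([ 0.04738546, -0.17881063, -0.78921223]), 'moment': array([0.02135554, 0.0227256 , 0.03141752]), 'opening': 0.9985027310692988}
top 484.2349191839178 317.19778179522314 241.23288093941824 [[-0.02227934 -0.97988519  0.19831451  0.32499133]
 [-0.9996821   0.02417719  0.00715332 -0.03594526]
 [-0.01180412 -0.19809209 -0.98011233  1.10284826]
 [ 0.          0.          0.          1.        ]]
scene 608.300541038976 315.95971344618727 233.13207554452435 [[ 0.76261658  0.50895508 -0.39922509  1.06706403]
 [ 0.64678282 -0.59103149  0.48203088 -0.698587  ]
 [ 0.00937746 -0.62581667 -0.77991381  1.12193852]
 [ 0.          0.          0.          1.        ]]
```

View pics/top0.png

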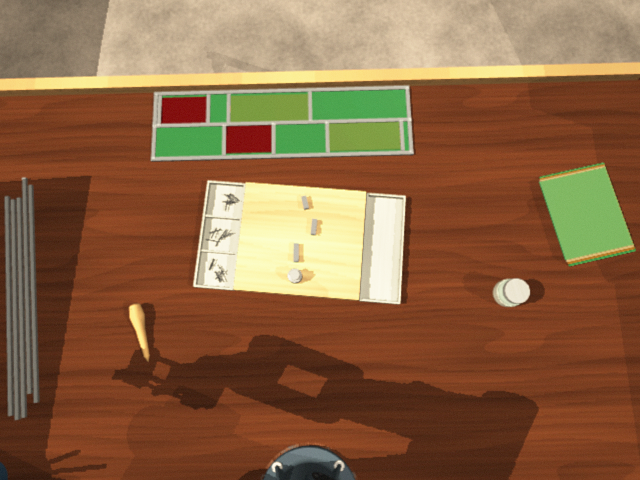

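View pics/scene0.png

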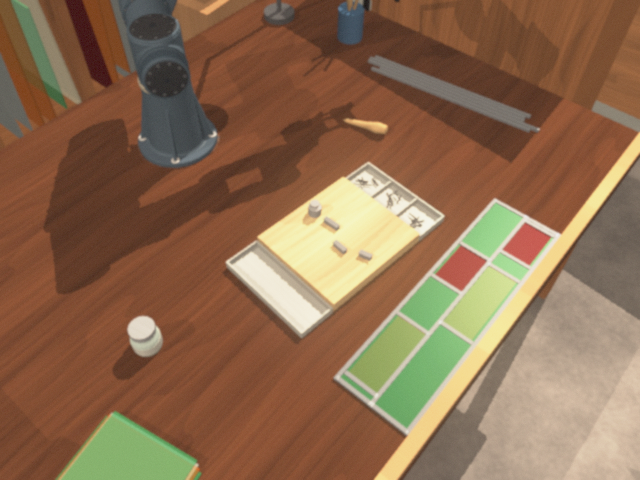

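The top view shows the board in the middle. The nail tray is at its left end (col 220) and the plain tray at its right end (col 385), which is -y. The offcuts are at about (306,202), (313,227) and (296,252), and the weight is at (294,275), in the row nearest the robot.

```bash
cat > h.py <<'E'
import numpy as np,cv2
def ray(c,u,v,z):
    T=c["cam_to_world"];d=T[:3,:3]@np.array([(u-c["cx"])/c["fx"],(v-c["cy"])/c["fy"],1.]);o=T[:3,3]
    return o+d*(z-o[2])/d[2]
E
python3 - <<'E'
from h import *
for n,roi,in (("top",(180,310,190,410)),("scene",(160,340,220,450))):
    c=dict(np.load(n+"0.npz")); im=c["frame"]; hsv=cv2.cvtColor(im,cv2.COLOR_RGB2HSV)
    r0,r1,c0,c1=roi
    big=cv2.resize(im[r0:r1,c0:c1],None,fx=3.4,fy=3.3,interpolation=cv2.INTER_CUBIC); cv2.imwrite(f"pics/{n}_zoom.png",big[:,:,::-1])
    R=np.zeros(im.shape[:2],np.uint8);R[r0:r1,c0:c1]=1
    wood=((hsv[...,1]>60)&(hsv[...,2]>190)&(R>0)).astype(np.uint8)
    k,l,st,ce=cv2.connectedComponentsWithStats(wood); i=1+np.argmax(st[1:,4])
    cn=max(cv2.findContours((l==i).astype(np.uint8),0,1)[0],key=cv2.contourArea)
    hull=cv2.convexHull(cn); q=cv2.approxPolyDP(hull,5,True)[:,0]
    print(n,"board quad",[(tuple(p),ray(c,*p,.032)[:2].round(4)) for p in q.tolist()])
    m=np.zeros_like(wood);cv2.fillPoly(m,[hull],1); m=cv2.erode(m,np.ones((5,5)))
    g=((hsv[...,1]<60)&(m>0)).astype(np.uint8)
    for cc in cv2.findContours(g,0,1)[0]:
        if cv2.contourArea(cc)<25: continue
        (u,v),wh,a=cv2.minAreaRect(cc); bx=cv2.boxPoints(((u,v),wh,a))
        print((round(u),round(v)),np.round(wh,1),a.__round__(),ray(c,u,v,.040)[:2].round(4),[ray(c,*p,.044)[:2].round(3).tolist() for p in bx])
E
```

```text
top board quad [((242, 183), array([0.6836, 0.143 ])), ((365, 191), array([ 0.6569, -0.1408])), ((358, 299), array([ 0.4098, -0.115 ])), ((233, 289), array([0.4383, 0.1609]))]
(294, 275) [13.4 12.7] 45 [0.4646 0.0242] [[0.465, 0.044], [0.485, 0.024], [0.463, 0.004], [0.444, 0.024]]
(252, 262) [30.3  5.7] 8 [0.4956 0.1179] [[0.494, 0.151], [0.507, 0.15], [0.496, 0.083], [0.483, 0.085]]
(251, 252) [26.3  7.7] 6 [0.5195 0.1199] [[0.514, 0.149], [0.531, 0.148], [0.524, 0.089], [0.507, 0.091]]
(293, 249) [109.2  23. ] 6 [0.523  0.0271] [[0.512, 0.15], [0.564, 0.146], [0.532, -0.097], [0.481, -0.09]]
(313, 226) [ 4.7 15.4] 7 [ 0.5743 -0.0205] [[0.557, -0.013], [0.592, -0.018], [0.59, -0.028], [0.555, -0.023]]
(305, 202) [12.6  4.5] 79 [ 0.6317 -0.0018] [[0.644, 0.006], [0.646, -0.004], [0.617, -0.009], [0.615, 0.001]]
scene board quad [((419, 234), array([0.6904, 0.1277])), ((333, 305), array([ 0.6614, -0.1491])), ((257, 237), array([ 0.4145, -0.1214])), ((354, 171), array([0.4523, 0.1894]))]
(365, 254) [11.7  5.3] 23 [ 0.6345 -0.0044] [[0.626, -0.016], [0.621, -0.003], [0.647, 0.003], [0.651, -0.011]]
(339, 246) [14.1  4.9] 45 [ 0.5763 -0.0235] [[0.561, -0.029], [0.561, -0.016], [0.595, -0.023], [0.595, -0.036]]
(331, 222) [15.8  5.3] 34 [0.5187 0.0176] [[0.502, 0.008], [0.499, 0.023], [0.539, 0.022], [0.542, 0.008]]
(315, 208) [16. 12.] 90 [0.4624 0.0266] [[0.437, 0.034], [0.459, 0.052], [0.491, 0.014], [0.47, -0.004]]
(339, 211) [54.3 98.8] 64 [0.5107 0.0557] [[0.407, -0.026], [0.479, 0.224], [0.618, 0.132], [0.542, -0.098]]
```

step_arm:
  motion:
    - [[0, 0, -6, 20, -35, 0, 87], [0, 0, -13, 42, -72, 0, 60], [0, 0, -20, 64, -110, 0, 40], [0, 0, -27, 85, -148, 0, 20], [0, 0, -34, 107, -185, 0, 10], [0, 0, -41, 128, -222, 0, 10], [0, 0, -48, 150, -260, 0, 10], [0, 0, -55, 171, -297, 0, 10], [0, 0, -62, 193, -334, 0, 10], [0, 0, -68, 214, -371, 0, 10], [0, 0, -73, 235, -408, 0, 10], [0, 0, -75, 255, -442, 0, 10]]

```text
time_s: 1.1
position: [0.4701, 0.1509, 0.4046]
tcp_rot: [[-0.001, 0.103, 0.995], [0.0, 0.995, -0.103], [-1.0, 0.0, -0.001]]
force: [1.0, 0.4, -0.8]
opening: 0.248
```

step_arm:
  motion:
    - [[0, 0, 0, 18, -32, 0, 10], [0, 0, 0, 34, -59, 0, 10], [0, 0, 0, 43, -76, 0, 10], [0, 0, 0, 47, -82, 0, 10], [0, 0, 0, 47, -82, -20, 10], [0, 0, 0, 47, -82, -50, 10], [0, 0, 0, 47, -82, -80, 10], [0, 0, 0, 47, -82, -100, 10], [0, 0, 0, 47, -82, -110, 10], [0, 0, 0, 47, -82, -110, 10], [0, 0, 0, 47, -82, -110, 10], [0, 0, 0, 47, -82, -110, 10]]

```text
time_s: 2.1
position: [0.5172, 0.0712, 0.2959]
tcp_rot: [[0.002, 0.098, 0.995], [-0.0, 0.995, -0.098], [-1.0, 0.0, 0.002]]
force: [0.4, 1.0, 0.2]
opening: 0.117
```

Run:
```python
from rig import bot
import cv2,numpy as np
s=bot.read_state(); print(s["time_s"],s["position"],s["tcp_rot"].round(3),s["force"],s["opening"],s["joint_positions"].round())
ims=[]
for n in("top","wrist"):
    c=bot.capture(n); im=c["frame"]
    if n=="top": im=cv2.resize(im[170:320,190:415],(640,427))
    cv2.imwrite(f"pics/{n}1.png",im[:,:,::-1])
```

```text
2.1 [0.51720427 0.07117671 0.29586128] [[ 0.002  0.098  0.995]
 [-0.     0.995 -0.098]
 [-1.     0.     0.002]] [0.36404382 1.04562967 0.19483377] 0.11651587301487464 [ -4.  32. 103.   0.  46.   1.]
```

View pics/wrist1.png

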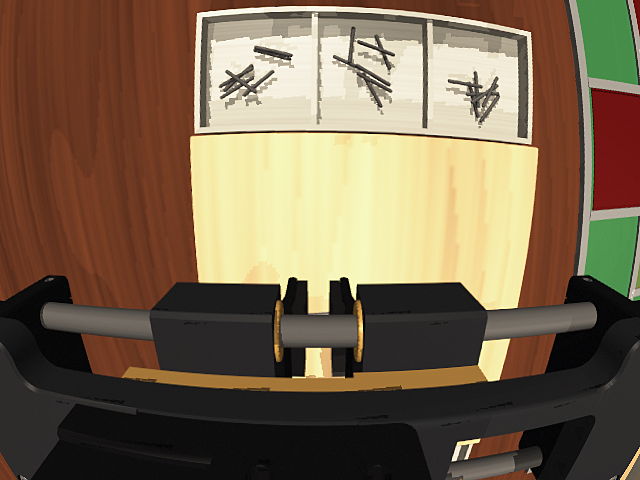

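View pics/top1.png

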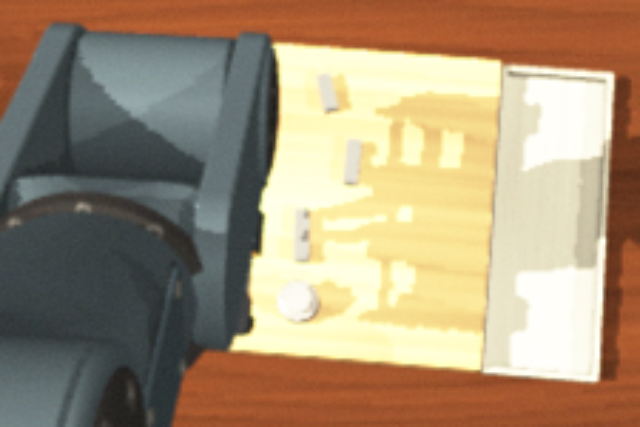

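The wrist view looks towards the nail tray, with the narrowed fingertips at cols 285–360. The top view is not blocking the offcuts, so I'll refine their centres from it.

Run:
```python
from h import *
c=dict(np.load("top0.npz"));s=640/225
for u,v in((303,235),(352,162),(328,93),(298,302)):
    w=ray(c,190+u/s,170+v/s,.042); d=w[:2]-[.5475,.0115]; print(w.round(4),(d@[.995,-.1]).round(4),(d@[.1,.995]).round(4))
```

```text
[0.5149 0.0184 0.042 ] -0.0331 0.0036
[ 0.5726 -0.0212  0.042 ] 0.0282 -0.03
[ 0.6296 -0.0032  0.042 ] 0.0832 -0.0064
[0.4623 0.023  0.042 ] -0.0859 0.0029
```

step_arm:
  motion:
    - [[0, 0, 0, 3, -4, 0, 10], [0, 0, 0, 5, -7, 0, 10], [0, 0, 0, 5, -7, -20, 10], [0, 0, 0, 5, -7, -40, 10], [0, 0, 0, 5, -7, -55, 10], [0, 0, 0, 5, -7, -66, 10], [0, 0, 0, 5, -7, -72, 10], [0, 0, 0, 5, -7, -77, 10], [0, 0, 0, 5, -7, -77, 10], [0, 0, 0, 5, -7, -77, 10]]

```text
time_s: 3.03
position: [0.522, 0.0638, 0.218]
tcp_rot: [[0.001, 0.099, 0.995], [-0.0, 0.995, -0.099], [-1.0, 0.0, 0.001]]
force: [0.2, 0.6, -0.2]
opening: 0.115
```

Run:
```python
from rig import bot
import cv2,numpy as np
c=bot.capture("scene"); im=cv2.resize(c["frame"][140:340,220:460],(720,600))
cv2.imwrite("pics/scene2.png",im[:,:,::-1])
```

```text
(no output)
```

View pics/scene2.png

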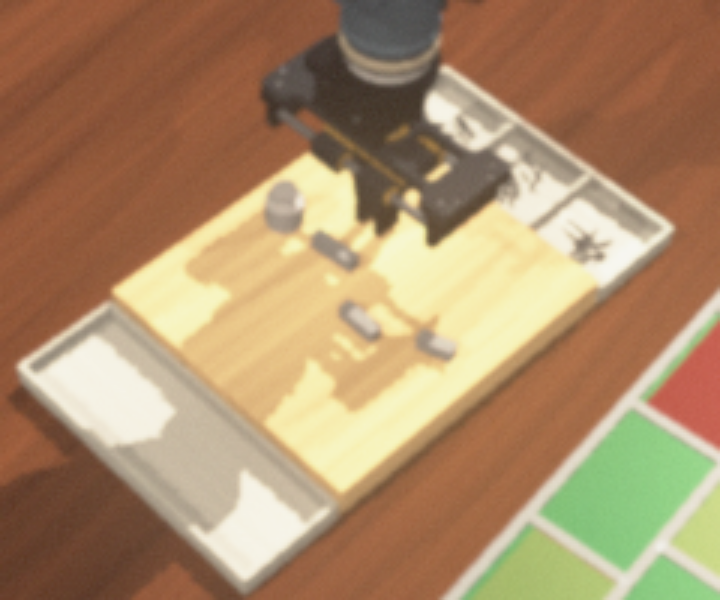

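The fingertips at (370,228) line up behind the long offcut at (334,250), and the weight at (285,205) is clear. I'll sweep it now.

step_arm:
  motion:
    - [[0, 0, 0, -0.5, -5, 0, 10], [0, 0, 0, -1, -12, 0, 10], [0, 0, 0, -2, -20, 0, 10], [0, 0, 0, -3, -29, 0, 10], [0, 0, 0, -4, -38, 0, 10], [0, 0, 0, -5, -48, 0, 10], [0, 0, 0, -6, -58, 0, 10], [0, 0, 0, -7, -68, 0, 10], [0, 0, 0, -8, -78, 0, 10], [0, 0, 0, -9, -88, 0, 10], [0, 0, 0, -9.6, -96, 0, 10], [0, 0, 0, -10, -100, 0, 10]]

```text
time_s: 4.08
position: [0.5117, -0.0375, 0.2177]
tcp_rot: [[0.0, 0.1, 0.995], [-0.0, 0.995, -0.1], [-1.0, -0.0, 0.0]]
force: [-0.5, 0.5, 0.4]
opening: 0.113
```

Run:
```python
from rig import bot
import cv2,numpy as np
c=bot.capture("scene"); im=cv2.resize(c["frame"][140:340,220:460],(720,600))
cv2.imwrite("pics/scene3.png",im[:,:,::-1])
```

```text
(no output)
```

View pics/scene3.png

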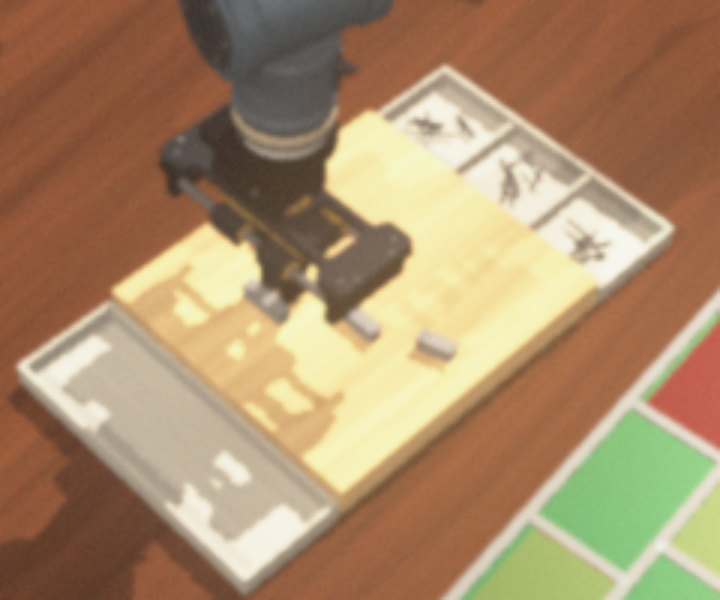

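The long offcut at (265,298) is being pushed squarely. I'll carry on over the edge.

step_arm:
  motion:
    - [[0, 0, 0, -0.5, -5, 0, 10], [0, 0, 0, -1, -13, 0, 10], [0, 0, 0, -2, -23, 0, 10], [0, 0, 0, -3, -33, 0, 10], [0, 0, 0, -4, -43, 0, 10], [0, 0, 0, -5, -53, 0, 10], [0, 0, 0, -6, -63, 0, 10], [0, 0, 0, -7, -73, 0, 10], [0, 0, 0, -8, -83, 0, 10], [0, 0, 0, -9, -93, 0, 10], [0, 0, 0, -10, -101, 0, 10], [0, 0, 0, -10, -103, 0, 10]]

```text
time_s: 5.13
position: [0.5018, -0.1408, 0.2178]
tcp_rot: [[0.001, 0.1, 0.995], [-0.001, 0.995, -0.1], [-1.0, -0.0, 0.001]]
force: [0.2, 0.4, 0.3]
opening: 0.114
```

step_arm:
  motion:
    - [[0, 0, 0, 0, 0, 20, 10], [0, 0, 0, 0, 0, 50, 10], [0, 0, 0, 10, 20, 75, 10], [0, 0, 0, 25, 50, 80, 10], [0, 0, 0, 40, 85, 80, 10], [0, 0, 0, 55, 120, 80, 10], [0, 0, 0, 70, 150, 80, 10], [0, 0, 0, 75, 164, 80, 10], [0, 0, 0, 76, 168, 80, 10], [0, 0, 0, 76, 168, 80, 10], [0, 0, 0, 76, 168, 80, 10]]

```text
time_s: 6.05
position: [0.5772, 0.0284, 0.2975]
tcp_rot: [[-0.001, 0.098, 0.995], [-0.0, 0.995, -0.098], [-1.0, -0.0, -0.001]]
force: [-0.2, -0.3, -0.0]
opening: 0.113
```

Run:
```python
from rig import bot
import cv2,numpy as np
c=bot.capture("scene"); im=cv2.resize(c["frame"][140:340,220:460],(720,600))
cv2.imwrite("pics/scene4.png",im[:,:,::-1])
```

```text
(no output)
```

View pics/scene4.png

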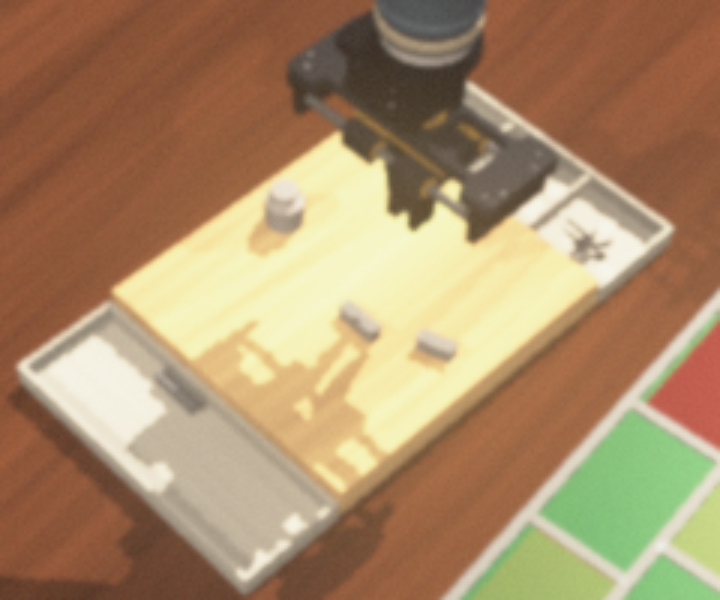

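The long offcut lies in the plain tray at (182,387), and the weight hasn't moved. Next is the medium one.

step_arm:
  motion:
    - [[0, 0, 0, 0, 0, -20, 10], [0, 0, 0, 0, 0, -40, 10], [0, 0, 0, 0, 0, -58, 10], [0, 0, 0, 0, 0, -70, 10], [0, 0, 0, 0, 0, -77, 10], [0, 0, 0, 0, 0, -79.5, 10], [0, 0, 0, 0, 0, -79.5, 10], [0, 0, 0, 0, 0, -79.5, 10]]

```text
time_s: 6.77
position: [0.578, 0.0285, 0.2188]
tcp_rot: [[0.001, 0.099, 0.995], [-0.0, 0.995, -0.099], [-1.0, -0.0, 0.001]]
force: [-0.5, 0.6, 0.1]
opening: 0.112
```

step_arm:
  motion:
    - [[0, 0, 0, -0.5, -5, 0, 10], [0, 0, 0, -1, -12, 0, 10], [0, 0, 0, -2, -20, 0, 10], [0, 0, 0, -3, -29, 0, 10], [0, 0, 0, -4, -38, 0, 10], [0, 0, 0, -5, -48, 0, 10], [0, 0, 0, -6, -58, 0, 10], [0, 0, 0, -7, -67, 0, 10], [0, 0, 0, -7.5, -74, 0, 10], [0, 0, 0, -8, -78, 0, 10], [0, 0, 0, -8, -80, 0, 10]]

```text
time_s: 7.68
position: [0.5696, -0.0521, 0.2182]
tcp_rot: [[-0.0, 0.1, 0.995], [0.0, 0.995, -0.1], [-1.0, 0.0, -0.0]]
force: [0.1, 0.5, 0.0]
opening: 0.114
```

Run:
```python
from rig import bot
import cv2,numpy as np
c=bot.capture("scene"); im=cv2.resize(c["frame"][140:340,220:460],(720,600))
cv2.imwrite("pics/scene5.png",im[:,:,::-1])
```

```text
(no output)
```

View pics/scene5.png

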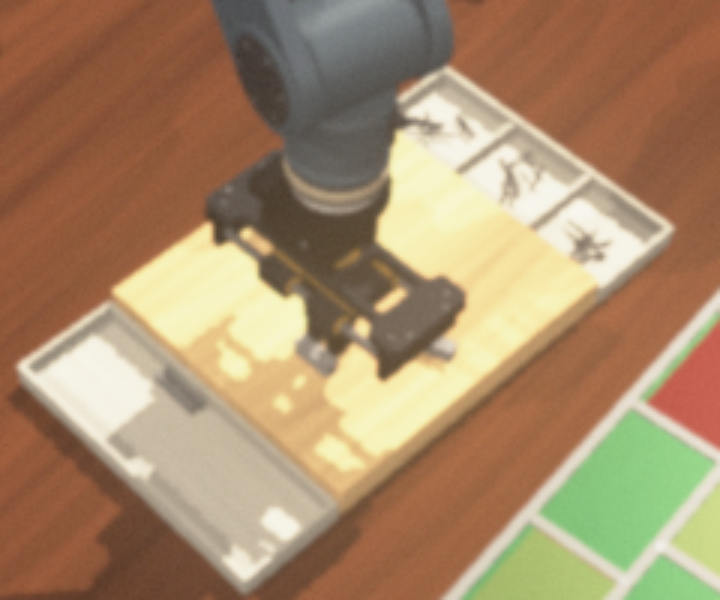

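The medium offcut at (317,355) is square against the fingers. I'll push it over the edge, then go round behind the short one.

step_arm:
  motion:
    - [[0, 0, 0, -0.5, -5, 0, 10], [0, 0, 0, -1, -13, 0, 10], [0, 0, 0, -2, -23, 0, 10], [0, 0, 0, -3, -33, 0, 10], [0, 0, 0, -4, -43, 0, 10], [0, 0, 0, -5, -53, 0, 10], [0, 0, 0, -6, -63, 0, 10], [0, 0, 0, -7, -73, 0, 10], [0, 0, 0, -8, -82, 0, 10], [0, 0, 0, -9, -89, 0, 10], [0, 0, 0, -9, -91, 0, 10], [0, 0, 0, -9, -91, 0, 10]]

```text
time_s: 8.73
position: [0.5607, -0.143, 0.2183]
tcp_rot: [[0.0, 0.1, 0.995], [-0.0, 0.995, -0.1], [-1.0, -0.0, 0.0]]
force: [0.0, 0.2, 0.8]
opening: 0.111
```

step_arm:
  motion:
    - [[0, 0, 0, 0, 0, 20, 10], [0, 0, 0, 0, 0, 50, 10], [0, 0, 0, 10, 22, 75, 10], [0, 0, 0, 24, 55, 80, 10], [0, 0, 0, 39, 90, 80, 10], [0, 0, 0, 54, 125, 80, 10], [0, 0, 0, 67, 155, 80, 10], [0, 0, 0, 73, 172, 80, 10], [0, 0, 0, 74.5, 176, 80, 10], [0, 0, 0, 74.5, 176, 80, 10], [0, 0, 0, 74.5, 176, 80, 10]]

```text
time_s: 9.65
position: [0.6347, 0.0337, 0.298]
tcp_rot: [[-0.001, 0.098, 0.995], [-0.0, 0.995, -0.098], [-1.0, -0.001, -0.001]]
force: [0.2, 0.2, -0.7]
opening: 0.114
```

Run:
```python
from rig import bot
import cv2,numpy as np
c=bot.capture("scene"); im=cv2.resize(c["frame"][140:340,220:460],(720,600))
cv2.imwrite("pics/scene6.png",im[:,:,::-1])
```

```text
(no output)
```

View pics/scene6.png

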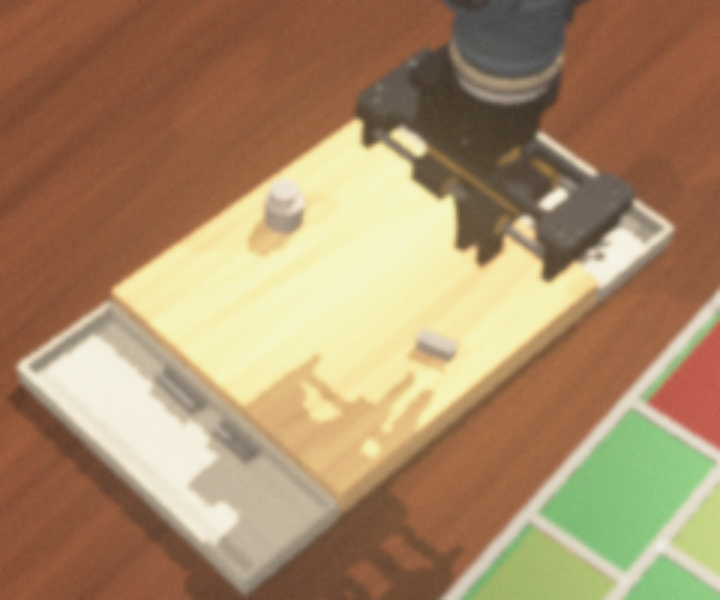

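The medium offcut is in the tray at (237,437). Now the short one at (436,344).

step_arm:
  motion:
    - [[0, 0, 0, 0, 0, -20, 10], [0, 0, 0, 0, 0, -40, 10], [0, 0, 0, 0, 0, -58, 10], [0, 0, 0, 0, 0, -70, 10], [0, 0, 0, 0, 0, -77, 10], [0, 0, 0, 0, 0, -80, 10], [0, 0, 0, 0, 0, -80, 10], [0, 0, 0, 0, 0, -80, 10]]

```text
time_s: 10.37
position: [0.6356, 0.0335, 0.2189]
tcp_rot: [[0.001, 0.099, 0.995], [-0.0, 0.995, -0.099], [-1.0, -0.0, 0.001]]
force: [-0.5, -0.3, 0.2]
opening: 0.113
```

step_arm:
  motion:
    - [[0, 0, 0, -0.5, -5, 0, 10], [0, 0, 0, -1, -12, 0, 10], [0, 0, 0, -2, -20, 0, 10], [0, 0, 0, -3, -29, 0, 10], [0, 0, 0, -4, -38, 0, 10], [0, 0, 0, -5, -48, 0, 10], [0, 0, 0, -6, -58, 0, 10], [0, 0, 0, -7, -67, 0, 10], [0, 0, 0, -7.5, -74, 0, 10], [0, 0, 0, -8, -79, 0, 10], [0, 0, 0, -8, -80, 0, 10]]

```text
time_s: 11.28
position: [0.6272, -0.0474, 0.2182]
tcp_rot: [[-0.0, 0.1, 0.995], [-0.0, 0.995, -0.1], [-1.0, -0.0, -0.0]]
force: [-0.3, 0.1, 0.1]
opening: 0.115
```

Run:
```python
from rig import bot
import cv2,numpy as np
c=bot.capture("scene"); im=cv2.resize(c["frame"][140:340,220:460],(720,600))
cv2.imwrite("pics/scene7.png",im[:,:,::-1])
```

```text
(no output)
```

View pics/scene7.png

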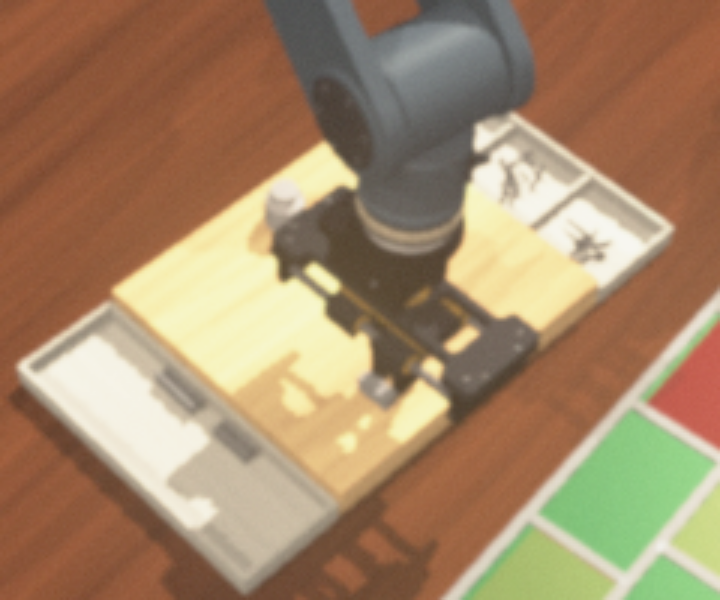

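The short offcut at (378,390) is square. I'll push it over the edge and then retreat upward.

step_arm:
  motion:
    - [[0, 0, 0, -0.5, -5, 0, 10], [0, 0, 0, -1, -13, 0, 10], [0, 0, 0, -2, -23, 0, 10], [0, 0, 0, -3, -33, 0, 10], [0, 0, 0, -4, -43, 0, 10], [0, 0, 0, -5, -53, 0, 10], [0, 0, 0, -6, -63, 0, 10], [0, 0, 0, -7, -73, 0, 10], [0, 0, 0, -8, -83, 0, 10], [0, 0, 0, -9, -93, 0, 10], [0, 0, 0, -10, -100, 0, 10], [0, 0, 0, -10, -101, 0, 10]]

```text
time_s: 12.33
position: [0.6171, -0.1489, 0.2183]
tcp_rot: [[0.0, 0.1, 0.995], [-0.001, 0.995, -0.1], [-1.0, -0.001, 0.001]]
force: [0.5, -0.0, -0.2]
opening: 0.115
```

step_arm:
  motion:
    - [[0, 0, 0, 0, 0, 20, 10], [0, 0, 0, 0, 0, 50, 10], [0, 0, 0, 0, 20, 80, 10], [0, 0, 0, 0, 50, 110, 10], [0, 0, 0, 0, 85, 130, 10], [0, 0, 0, 0, 120, 140, 10], [0, 0, 0, 0, 155, 150, 10], [0, 0, 0, 0, 190, 150, 10], [0, 0, 0, 0, 215, 150, 10], [0, 0, 0, 0, 220, 150, 10], [0, 0, 0, 0, 220, 150, 10], [0, 0, 0, 0, 220, 150, 10]]

```text
time_s: 13.33
position: [0.6171, 0.0728, 0.3681]
tcp_rot: [[-0.0, 0.098, 0.995], [-0.001, 0.995, -0.098], [-1.0, -0.001, -0.0]]
force: [0.3, -0.1, -0.6]
opening: 0.116
```

Run:
```python
from rig import bot
import cv2,numpy as np
c=bot.capture("scene"); cv2.imwrite("pics/scene8.png",c["frame"][:,:,::-1])
c=bot.capture("top"); im=cv2.resize(c["frame"][170:330,100:540],(792,288)); cv2.imwrite("pics/top8.png",im[:,:,::-1])
```

```text
(no output)
```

View pics/scene8.png

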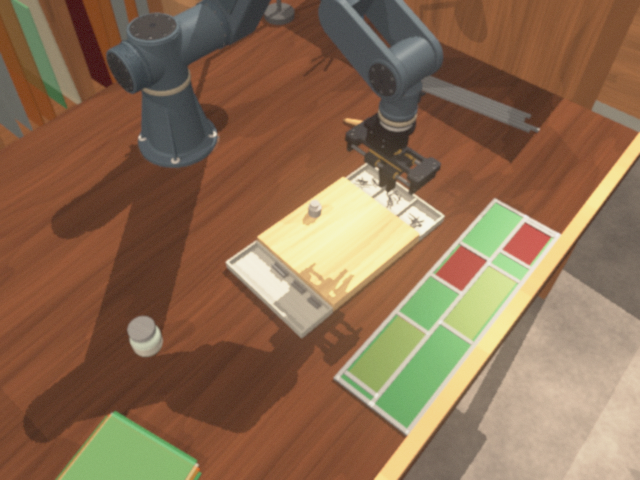

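View pics/top8.png

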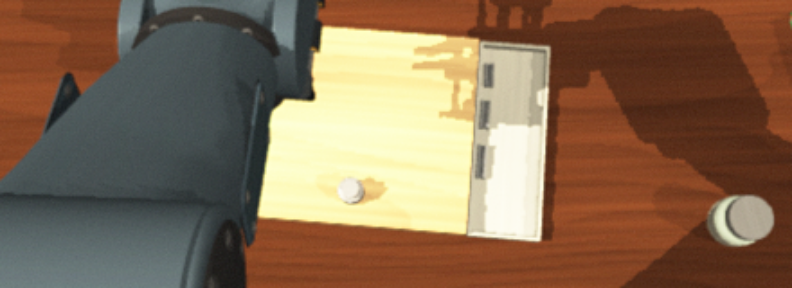

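The top view shows all three offcuts in the plain tray at (488,75), (484,113) and (480,160). The weight is at (350,190) and the jar at (745,220), both unmoved. I'll check the offcuts' heights and then hand in.

Run:
```python
from rig import bot
from h import *
c=bot.capture("top"); o=np.load("top0.npz")["frame"]
for u,v in((488,75),(484,113),(480,160),(510,75)):
    U,V=100+u/1.8,170+v/1.8; z=float(np.median(c["range_z"][int(V)-1:int(V)+2,int(U):int(U)+2]))
    T=c["cam_to_world"]; print((T[:3,:3]@(z*np.array([(U-c["cx"])/c["fx"],(V-c["cy"])/c["fy"],1]))+T[:3,3]).round(4))
def wt(im):
    h=cv2.cvtColor(im,cv2.COLOR_RGB2HSV)[262:290,280:310]; ys,xs=np.nonzero(h[...,1]<60); return xs.mean().round(2),ys.mean().round(2),len(xs)
print(wt(o),wt(c["frame"]))
print(bot.hand_in())
```

```text
[ 0.6123 -0.1547  0.0134]
[ 0.5623 -0.1473  0.0137]
[ 0.5018 -0.1397  0.0125]
[ 0.6145 -0.1844  0.0025]
(np.float64(15.1), np.float64(11.17), 192) (np.float64(13.96), np.float64(9.0), 312)
the job is handed in; nothing more can be done
None
```

All three offcuts are in the plain scrap tray. I swept them one at a time (long, medium, then short) along the board and over its -y edge with nearly closed fingertips, without gripping any of them. I handed the job in after about 13.5 s of the 48 s allowed.

- **Offcuts:** the final pictures show all three lying in the tray. Depth puts their tops at about z = 13 mm, with the bare tray floor reading about 2.5 mm. That means they rest on the floor and are not hung up on the rim.
- **Weight:** it looks unmoved in every picture, and the fingers passed well clear of it. My one numeric check did not agree: its grey-mask centre moved by 1–2 px (about 2.5–5 mm). The mask also grew from 192 to 312 px, so I put this down to the arm's shadow having left that spot. I did not measure it again by another method.
- **Jar and fid:** the jar is in the same place in the final scene picture. The fid was partly hidden behind the arm, so I could not fully see it, but the arm never went down near it.
- **Forces:** the wrist readings at the end of each move were about 1 N or less.

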